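Break the stuck lid of the bearing dry box free and hold it ajar

ROBOT

A 6-joint arm with a two-finger parallel gripper is mounted at the origin on a cart in front of the work surface, level with it; the furniture and walls round the work are solid. World frame = base frame: x ahead of the robot, y to its left, z up, the work surface at z = 0. Lengths are in mm, angles in degrees, forces in N, time in s.
With the tool pointing down it reaches from about 350 to 775 mm from the base axis. Payload 5.5 kg.
Tool frame: the origin (TCP) lies between the finger pads; the fingertips stand 17 mm ahead of it and the grasp point (between the pads) lies 2 mm behind it (arm.tips_ahead is the distance from the TCP to the fingertips, in mm); x points along the fingers, z is the direction in which the jaws open and shut, and the axes are right-handed (so a half turn about x gives the same grasp; the last joint's range is limited). The gripper opens to 85 mm and grips with 20 to 120 N. Pads are 22 mm wide; open, the fingers measure 114 mm over their backs; the gripper's body (76 mm by 85 mm) begins 54 mm behind the grasp point. The pads swing forward as they close: fully open they stand 13 mm farther back than shut.
Start: joints at [-76.811, 17.945, 2.641, 74.691, 0, 82.002], TCP at [207.82, -536.173, 248.323] pointing down, gripper open.
Joint ranges: [-158.12, 158.12], [-49.38, 96.58], [-58.88, 72.47], [-126.05, 133.96], [-84.25, 85.87], [-180, 180]. Speed limits (degrees/s): [147.25, 147.25, 180, 180, 180, 180].

INTERFACE

Orientations are given as [roll, pitch, yaw] about the fixed x, y, z axes, in that order (R = Rz(yaw) Ry(pitch) Rx(roll)).
In Python, from workcell import arm gives the robot as it stands.
- The arm moves only by the tool drive_tool, never from a script. Its argument "motion" is a list of rows, each a list of 6 numbers: the shift along the world's x, y, z in m, then the turn, a rotation vector about the world's x, y, z in degrees. A call has 1 to 10 rows; each row shifts and turns the commanded pose from where the row before left it; what a row does not reach is not made up. A row lasts 1/12 s, in which the tool goes at most 41.7 mm and 7.16 degrees, less where a joint would pass 70% of its speed; a pose out of reach is approached as far as the arm can. A call is refused whole if a number of a shift passes 0.0417 or a number of a turn 7.16, either way. A call with a gripper value outside its range is refused whole. "hand" is the finger opening in m, from 0 to 0.0854, set as the call begins (left out, the last holds). The fingers move at their own pace and stop on an object; the grip force is fixed at half the most. Time passes only in rows, so rows that do not move let the fingers close. It gives the time, the measured TCP pose, the force and the opening at its end, in the units of the state.
- arm.sense(): the state, without advancing time (a new reading comes with each control period).
- arm.grab_frame(name): name is "scene" or "side" or "wrist"; returns a dict with "color" (480x640x3 uint8, blue, green, red), "mtx" (3x3 intrinsics, pixels), "T" (4x4, takes a point from camera to world coordinates). Camera axes: x right, y up, looking along -z (the intrinsics and any distortion apply to the point x, -y, -z); pixel columns grow to the right and rows downward; lengths in mm; the calibration is good to about 2 mm. A picture is of the moment at which its call begins. There is no depth.
- arm.job_done(): hands the job in, once; it reports no verdict.
The state is a dict: "t": time; "q": joint angles; "dq": joint speeds; "joint_torque": joint torques, N m; "eef_pos": TCP position; "ee_rot": TCP orientation; "contact_force": force on the tool from outside, world axes, zero at the start; "moment": the same for the moment, N m; "width": finger opening in mm.
Only numpy, scipy, OpenCV 4.12 (cv2) and the standard library are available. Lean on these libraries where they do the work, as an engineer would, in place of code of your own. Each camera call takes 0.05 s, during which the arm holds its last target.

TASK

The bearings in the dry box are needed at the press, but its lid has stuck to its seal. Swing the front clip off and right down, break the lid free (it has a lift bar on top) without letting it fly up, and hold it just ajar, with a gap of about 2 cm at its front edge, so that the box takes in air slowly. Finish while still holding the lid like that, and leave the loose bearings and the loose sleeve on the bench where they lie.

Things in the scene. Friction and masses are not known exactly. Their poses are not given: they have to be found in the camera images.
- dry_box: Low aluminium box, 170 x 120 mm, fixed on a dark steel foot plate 190 x 140 x 8 mm that stands fast on the bench (it cannot be shifted). Origin: centre of the foot plate's underside, on the bench; x points from the front wall (clip) to the back (hinge), y to the left, z up. Shut, the lid's top lies at z = 76 mm.
- dry_lid (a joint): Angle of the lid about the hinge at its back (rad): 0 shut, grows as the front rises, to 1.5. The lid is 164 mm long from hinge line to front edge, so 0.12 rad is a gap of 20 mm there. The seal gives way at about 17 N up at the bar (near 0.01 rad) and has let go by 0.05 rad; then the lid weighs 2.5 N at the bar. Let go, it drops onto the seal lip and lies there at 0.05 rad.
- clip (a joint): Angle of the swing clip (rad): 0 upright, its hook over the lid's front edge (the lid cannot open); grows as the tab goes forward, away from the lid, and down; 1.9 hanging right down at its stop. Light; pushed well forward (past 0.5 rad) it drops to the stop by itself.
- lid_bar (a point): Middle of the lift bar: a round steel bar, 11 mm thick, 76 mm long along the box's y, on two posts at its ends, its axis 26 mm over the lid's top. Shut, it lies at x = -30, z = 102 mm in the box's frame. It turns with the lid.
- clip_tab (a point): Top middle of the clip's upright tab, a steel strip 26 mm wide (box y) and 4 mm thick (box x). Upright, at x = -96, z = 118 mm in the box's frame, 42 mm over the lid; the hook, its top at z = 82 mm, reaches back from the strip to x = -68 mm. The pivot is on the box's front at x = -94, z = 34 mm. It moves with the clip.
- lid_hinge (a point): Middle of the lid's hinge line, fixed on the box at x = 80, z = 72.5 mm in its frame; the line runs along the box's y.
- bearing_1: Loose ball bearing, 32 mm across, 10 mm high, lying flat on the bench; to be left alone.
- bearing_2: The same kind of loose ball bearing beside it; to be left alone.
- sleeve: Loose cream plastic sleeve, 24 mm across, 12 mm high, near the bench's front edge; to be left alone.

How it is judged (in metres and radians):
On the way, in this order (a step that is already met when the one before it is completed fails the run):
1. the clip is swung off the lid and down (value of joint clip above 1.3 rad), for 0.2 s.
2. the lid is broken free of the seal, in the fingers (value of joint dry_lid above 0.06 rad and contact force between the fingers and dry_lid above 0.8 N), for 0.3 s.
At the end, for the whole second after the job is handed in: The clip hangs down (over 1.3 rad); the lid is held still by the fingers (they bear on it with over 0.8 N), ajar between 0.07 and 0.20 rad: a gap of 12 to 32 mm at its front edge (value of joint clip above 1.3 rad and value of joint dry_lid between 0.07 and 0.2 rad and velocity of joint dry_lid between -0.05 and 0.05 rad/s and contact force between the fingers and dry_lid above 0.8 N); the arm keeps its last pose, push and grip.
It fails at once if the lid flies up (over 0.45 rad, a gap of 7 cm) (value of joint dry_lid above 0.45 rad).
It fails at once if a loose bearing or the loose sleeve is shifted by over 2 cm (distance of any of bearing_1, bearing_2, sleeve from where it was at the start of the episode above 0.02 m).
It also fails if it takes over 42 s, if anything falls off the work surface, if the arm or the gripper's body presses on something with over 40 N, if the wrist force passes 120 N, or if a joint passes its speed limit or range.

## Working session

There is one attempt and no reset: what is moved stays moved. The work goes in short steps, Python scripts to look and compute and a tool call to move; the robot and the scene stay as the last step left them, time stands still between calls to the robot, and variables do not carry over. Pictures are saved under pics/ and viewed, and the job is handed in when it is done.

Besides the shell and the picture viewer there is one more tool, called by a JSON object that holds its "name" and its "arguments". drive_tool: Moves the arm, as the interface text tells. Its arguments: {"type":"object","properties":{"motion":{"type":"array"},"hand":{"type":"number"}},"required":["motion"]}

```bash
mkdir -p pics; ls
python3 - <<'E'
from workcell import arm
import cv2,numpy as np
print(arm.sense())
for n in ["scene","side","wrist"]:
    f=arm.grab_frame(n); cv2.imwrite(f"pics/{n}0.png",f["color"]); np.savez(f"pics/{n}0.npz",mtx=f["mtx"],T=f["T"]); print(n,f["mtx"].round(1).tolist(),f["T"].round(3).tolist(),[k for k in f])
E
```

```text
pics
{'t': 0.0, 'q': array([-7.68111427e+01,  1.79898584e+01,  2.57641743e+00,  7.46900511e+01,
        7.82264278e-04,  8.20019383e+01]), 'dq': array([-0.06064833, -0.03896435,  0.01723474, -0.02250061,  0.06366166,
        0.04092626]), 'joint_torque': array([ 2.81425209e-04, -4.80626500e+01,  2.98532009e+01,  1.93659071e-02,
        7.26173016e-05, -3.90054709e-06]), 'eef_pos': array([ 207.69972359, -535.66183567,  247.41424472]), 'ee_rot': array([171.56886618,  89.89650496, 102.75578441]), 'contact_force': array([ 0.20808766, -0.50349431,  0.20890083]), 'moment': array([ 0.02925862, -0.02050097, -0.04266013]), 'width': 85.47414468898212}
scene [[498.4, 0.0, 328.4], [0.0, 498.4, 241.0], [0.0, 0.0, 1.0]] [[-0.774, 0.482, -0.41, 11.074], [-0.633, -0.592, 0.499, 894.156], [-0.003, 0.646, 0.764, 1046.538], [0.0, 0.0, 0.0, 1.0]] ['color', 'mtx', 'T']
side [[453.3, 0.0, 327.4], [0.0, 453.3, 237.0], [0.0, 0.0, 1.0]] [[-0.967, 0.175, -0.187, 305.323], [-0.256, -0.607, 0.752, 1072.887], [0.018, 0.775, 0.632, 803.607], [0.0, 0.0, 0.0, 1.0]] ['color', 'mtx', 'T']
wrist [[394.9, 0.0, 318.2], [0.0, 394.9, 234.1], [0.0, 0.0, 1.0]] [[0.362, 0.898, 0.251, 271.254], [-0.932, 0.349, 0.096, -511.401], [-0.001, -0.269, 0.963, 372.433], [0.0, 0.0, 0.0, 1.0]] ['color', 'mtx', 'T']
```

View pics/scene0.png

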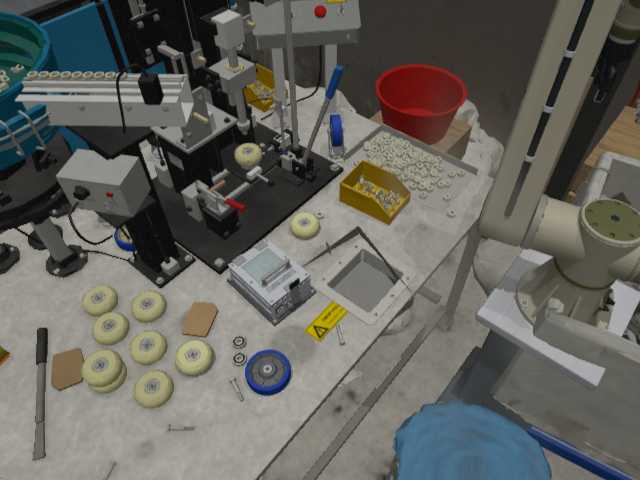

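View pics/side0.png

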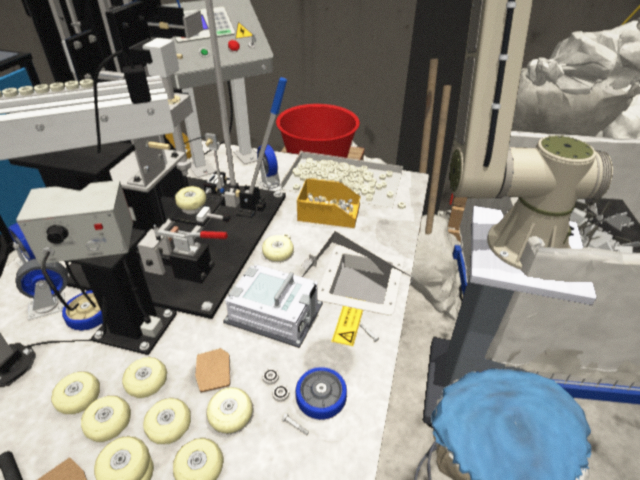

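View pics/wrist0.png

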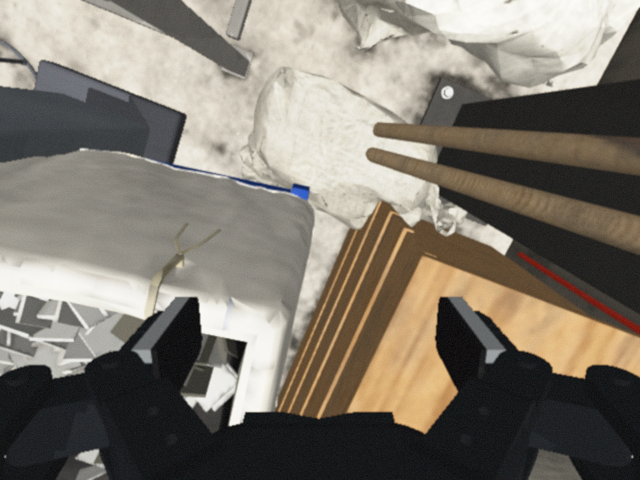

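The box is at about (272,280) in scene and (272,302) in side, with the bearings at (239,342) and (239,358). Next I zoom in on both.

Run:
```python
import cv2
a=cv2.imread("pics/scene0.png")[230:330,215:325]; cv2.imwrite("pics/sc_z.png",cv2.resize(a,None,fx=6,fy=6,interpolation=cv2.INTER_CUBIC)[:600,:800])
a=cv2.imread("pics/side0.png")[255:355,215:335]; cv2.imwrite("pics/si_z.png",cv2.resize(a,None,fx=6,fy=6,interpolation=cv2.INTER_CUBIC))
```

```text
(no output)
```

View pics/sc_z.png

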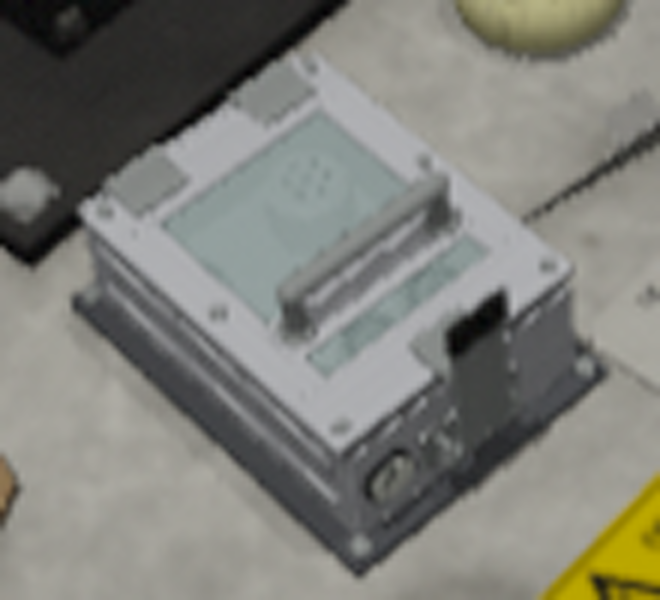

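View pics/si_z.png

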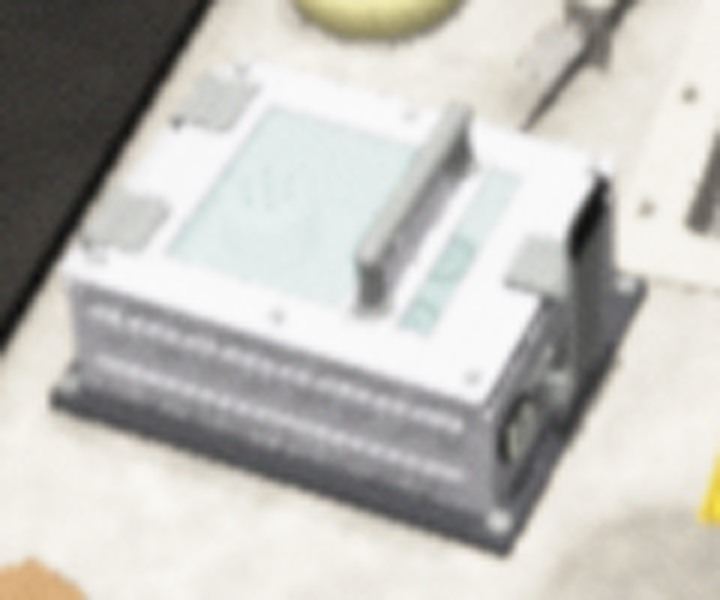

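```bash
cat > h.py <<'E'
import numpy as np
def cam(n):
    d=np.load(f"pics/{n}.npz"); return d["mtx"],d["T"]
def ray(c,uv):
    K,T=c; v=np.linalg.inv(K)@np.array([uv[0],uv[1],1.]); d=T[:3,:3]@np.array([v[0],-v[1],-v[2]]); return T[:3,3],d/np.linalg.norm(d)
def onz(c,uv,z):
    o,d=ray(c,uv); return o+d*(z-o[2])/d[2]
def tri(rs):
    A=sum(np.eye(3)-np.outer(d,d) for o,d in rs); b=sum((np.eye(3)-np.outer(d,d))@o for o,d in rs)
    p=np.linalg.solve(A,b); return p,[np.linalg.norm((np.eye(3)-np.outer(d,d))@(p-o)) for o,d in rs]
E
python3 - <<'E'
from h import *
s,i=cam("scene0"),cam("side0")
cv=lambda p,o:((p[0]+.5)/6-.5+o[0],(p[1]+.5)/6-.5+o[1])
pts={"lidBL":((80,208),(65,268),76),"lidBR":((305,55),(240,62),76),"lidFR":((572,272),(612,165),76),"lidFL":((345,445),(490,405),76),
"barL":((290,290),(368,255),107),"barR":((437,183),(462,108),107),"tabL":((447,340),(572,228),118),"tabR":((503,295),(604,178),118),
"plBL":((75,300),(52,398),8),"plFL":((360,572),(503,552),0),"plFR":((605,374),(645,288),8)}
for k,(a,b,z) in pts.items():
    a=cv(a,(215,230)); b=cv(b,(215,255))
    p,e=tri([ray(s,a),ray(i,b)]); print(k,p.round(1),np.round(e,1),onz(s,a,z).round(1),onz(i,b,z).round(1))
for n,c,px in [("b1",s,(239,342)),("b2",s,(239,358)),("b1",i,(271,376)),("b2",i,(281,393))]: print(n,onz(c,px,10).round(1))
E
```

```text
lidBL [678.5 472.6  74. ] [0.7 0.7] [676.4 473.8  76. ] [678.2 473.6  76. ]
lidBR [656.1 361.   83.5] [1. 1.] [662.2 356.2  76. ] [658.8 354.5  76. ]
lidFR [502.  368.9  73.8] [1.8 1.8] [499.1 371.4  76. ] [503.  369.4  76. ]
lidFL [513.9 488.2  71.9] [1.4 1.4] [513.2 488.9  76. ] [511.5 492.7  76. ]
barL [565.5 461.4 102.7] [0.2 0.2] [562.6 463.6 107. ] [564.1 465.  107. ]
barR [554.2 388.8 108.7] [1.2 1.2] [553.9 388.7 107. ] [555.9 385.9 107. ]
tabL [493.8 448.5 121.8] [1.8 1.8] [493.9 447.9 118. ] [496.5 443.4 118. ]
tabR [491.4 419.1 119.4] [0.8 0.8] [491.4 418.9 118. ] [492.5 417.  118. ]
plBL [689.9 479.1   6.6] [0.6 0.6] [688.4 480.    8. ] [689.8 479.7   8. ]
plFL [506.6 497.1   0.9] [0.9 0.9] [506.2 497.3   0. ] [507.6 495.7   0. ]
plFR [490.1 364.3   5.5] [0.9 0.9] [488.1 366.2   8. ] [490.3 365.7   8. ]
b1 [534.4 586.7  10. ]
b2 [505.  615.2  10. ]
b1 [536.2 586.4  10. ]
b2 [504.2 617.   10. ]
```

Run:
```python
from h import *
L=[(-95,70),(95,70),(-95,-70),(80,60),(80,-60),(-84,60),(-84,-60),(-30,38),(-30,-38),(-96,13),(-96,-13)]
W=[(507,496.5),(689.3,479.8),(489.5,366),(677.3,473.7),(660.5,355.5),(501+11.5,490.5),(501,370.4),(563.3,464.3),(555,387.3),(495,446),(492,418)]
L=np.array(L,float);W=np.array(W)
z=L[:,0]+1j*L[:,1]; w=W[:,0]+1j*W[:,1]
zc=z-z.mean(); wc=w-w.mean(); r=(zc.conj()@wc); sc=abs(r)/(zc.conj()@zc).real; r/=abs(r)
c=w.mean()-r*z.mean(); print("yaw",np.degrees(np.angle(r)),"scale",sc,"centre",c); print(np.c_[L,[( (p-c)/r).real for p in w],[((p-c)/r).imag for p in w]].round(1))
for n,x in [("bar",-30),("tab",-96),("hinge",80)]: print(n,c+r*x)
```

```text
yaw -6.17785112430125 scale 0.9855287134571665 centre (589.8004849293422+421.836652437018j)
[[-95.   70.  -90.4  65.3]
 [ 95.   70.   92.7  68.3]
 [-95.  -70.  -93.7 -66.3]
 [ 80.   60.   81.4  61. ]
 [ 80.  -60.   77.4 -58.3]
 [-84.   60.  -84.2  59.9]
 [-84.  -60.  -82.7 -60.7]
 [-30.   38.  -30.9  39.4]
 [-30.  -38.  -30.9 -38.1]
 [-96.   13.  -96.9  13.8]
 [-96.  -13.  -96.8 -14.3]]
bar (559.9747057567065+425.0651035741999j)
tab (494.35799157690803+432.16769607599997j)
hinge (669.3358960563708+413.22744940453305j)
```

Run:
```python
from h import *
from workcell import arm
from scipy.spatial.transform import Rotation as Ro
import cv2
st=arm.sense(); R=Ro.from_euler('xyz',st['ee_rot'],degrees=True).as_matrix(); print(R.round(3), arm.tips_ahead, st['t'])
z=R[:,2]; print("jaw yaw",np.degrees(np.arctan2(z[1],z[0])))
s,i=cam("scene0"),cam("side0")
for n,p in [("trayR",(451,212)),("nut",(320,215)),("edge1",(490,190)),("edge2",(400,300)),("edge3",(320,400)),("leverbase",(300,160)),("binfront",(400,218)),("blk corner",(220,262)),("redbucket",(420,130))]: print(n,onz(s,p,0).round())
a=cv2.imread("pics/scene0.png")[140:260,300:500]; cv2.imwrite("pics/sc_z2.png",cv2.resize(a,None,fx=4,fy=4,interpolation=cv2.INTER_CUBIC))
a=cv2.imread("pics/side0.png")[300:460,200:400]; cv2.imwrite("pics/si_z2.png",cv2.resize(a,None,fx=3.7,fy=3.7,interpolation=cv2.INTER_CUBIC))
```

```text
[[-0.     0.932  0.361]
 [ 0.001  0.361 -0.932]
 [-1.     0.    -0.001]] 17.0 0.15
jaw yaw -68.81249986346772
trayR [368. -98.   0.]
nut [654. 150.   0.]
edge1 [ 323. -251.    0.]
edge2 [312. 247.   0.]
edge3 [302. 571.   0.]
leverbase [857.   6.   0.]
binfront [469.  15.   0.]
blk corner [750. 449.   0.]
redbucket [ 644. -366.    0.]
```

View pics/sc_z2.png

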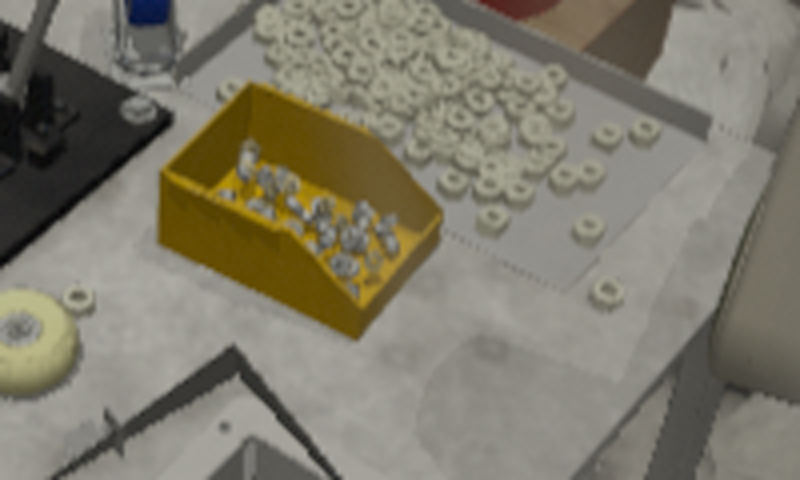

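View pics/si_z2.png

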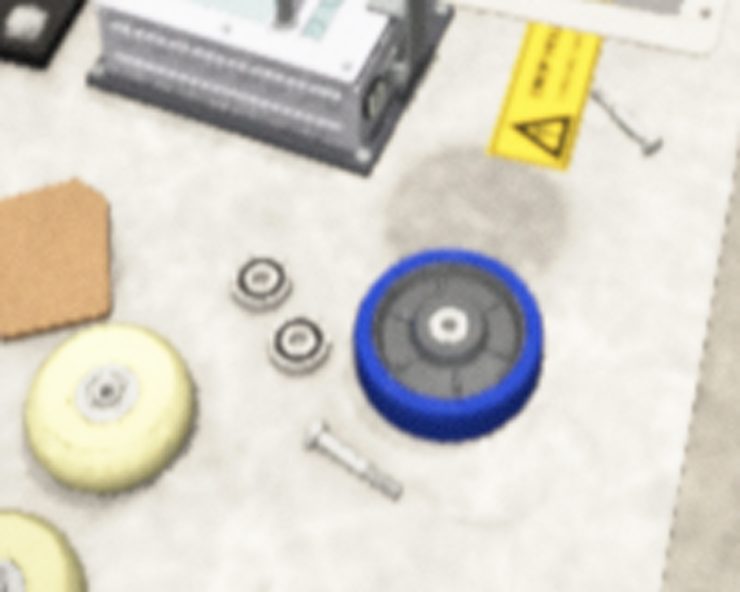

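{"name": "drive_tool", "arguments": {"motion": [[0.0192,0.0236,0.002,0,0,3.13],[0.0192,0.0236,0.002,0,0,3.13],[0.0192,0.0236,0.002,0,0,3.13],[0.0192,0.0236,0.002,0,0,3.13],[0.0192,0.0236,0.002,0,0,3.13],[0.0192,0.0236,0.002,0,0,3.13],[0.0192,0.0236,0.002,0,0,3.13],[0.0192,0.0236,0.002,0,0,3.13],[0.0192,0.0236,0.002,0,0,3.13],[0.0192,0.0236,0.002,0,0,3.13]], "hand": 0}}

```text
t: 0.98
eef_pos: [400.4, -298.8, 268.3]
ee_rot: [169.2, 90.0, 131.8]
contact_force: [-0.4, -1.1, 0.0]
width: 0.2
```

{"name": "drive_tool", "arguments": {"motion": [[0.01,0.03,0,0,0,3.13],[0.01,0.03,0,0,0,3.13],[0.01,0.03,0,0,0,3.13],[0.01,0.03,0,0,0,3.13],[0.01,0.03,0,0,0,3.13],[0.01,0.03,0,0,0,3.13],[0.01,0.03,0,0,0,3.13],[0.01,0.03,0,0,0,3.13],[0.01,0.03,0,0,0,3.13],[0.01,0.03,0,0,0,3.13]]}}

```text
t: 1.82
eef_pos: [499.9, 1.5, 268.2]
ee_rot: [-165.1, 90.0, -171.1]
contact_force: [-0.4, -0.9, -0.2]
width: -0.0
```

Well tracked. Next, on to above the gap between the bar and the tab.

{"name": "drive_tool", "arguments": {"motion": [[0.002,0.039,0,0,0,0],[0.002,0.039,0,0,0,0],[0.002,0.039,0,0,0,0],[0.002,0.039,0,0,0,0],[0.002,0.039,0,0,0,0],[0.002,0.039,0,0,0,0],[0.002,0.039,0,0,0,0],[0.002,0.039,0,0,0,0],[0.002,0.039,0,0,0,0],[0,0.039,0,0,0,0]]}}

```text
t: 2.65
eef_pos: [517.6, 391.7, 267.8]
ee_rot: [-112.0, 90.0, -118.2]
contact_force: [0.6, -0.2, 0.8]
width: -0.0
```

{"name": "drive_tool", "arguments": {"motion": [[0,0.038,0,0,0,0],[0,0,-0.03,0,0,0],[0,0,-0.03,0,0,0],[0,0,-0.03,0,0,0],[0,0,0,0,0,0]]}}

```text
t: 3.07
eef_pos: [514.1, 426.1, 170.5]
ee_rot: [-140.6, 89.3, -146.8]
contact_force: [-1.5, -1.4, -1.1]
width: 0.0
```

Run:
```python
from workcell import arm
import cv2,numpy as np
from scipy.spatial.transform import Rotation as Ro
for n in ["scene","side","wrist"]:
    f=arm.grab_frame(n); cv2.imwrite(f"pics/{n}1.png",f["color"]); np.savez(f"pics/{n}1.npz",mtx=f["mtx"],T=f["T"])
a=cv2.imread("pics/side1.png")[205:345,205:345]; cv2.imwrite("pics/si_z3.png",cv2.resize(a,None,fx=4,fy=4,interpolation=cv2.INTER_CUBIC))
s=arm.sense();R=Ro.from_euler('xyz',s['ee_rot'],degrees=True).as_matrix()
print(s['eef_pos'],s['q'].round(1),"jaw",np.degrees(np.arctan2(R[1,2],R[0,2])),R[:,0].round(3))
```

```text
[518.07819997 427.82187551 179.31411009] [ 32.7  30.2  11.6  71.4  -0.  128.9] jaw -6.221720852693136 [ 0.  0. -1.]
```

View pics/wrist1.png

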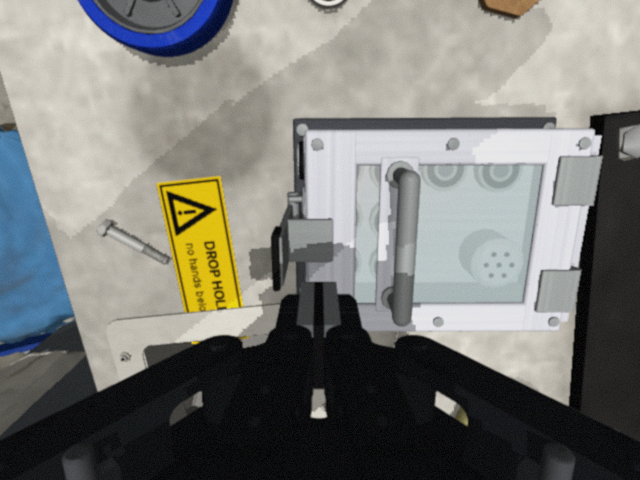

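View pics/si_z3.png

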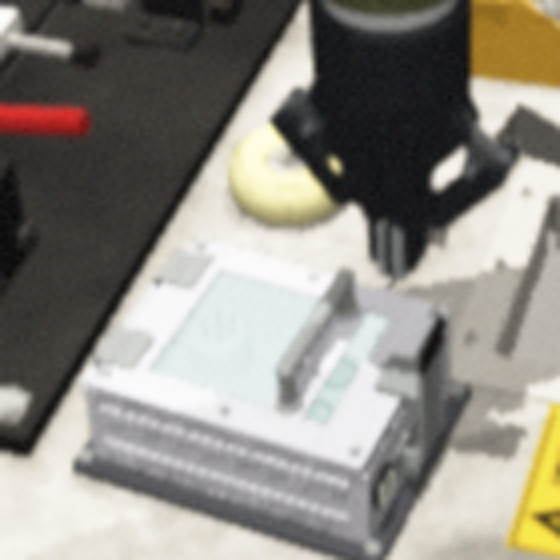

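The wrist view shows the box squared up with the jaws: bar at column 406, rows 165–325, and tab top at (279,258). I'll check these against the known heights.

Run:
```python
from h import *
w=cam("wrist1")
c=np.array([589.8,421.8]);a=np.radians(-6.18);R=np.array([[np.cos(a),-np.sin(a)],[np.sin(a),np.cos(a)]])
for n,p,z in [("barL",(406,168),107),("barR",(402,322),107),("tab L",(276,228),118),("tab R",(277,289),118),("lidFL",(306,128),76),("lidBL",(603,128),76),("hookbackL",(333,220),82),("tcp",None,0)]:
    P=onz(w,p,z) if p else np.array([518.1,427.8,0]); print(n,P.round(1),(R.T@(P[:2]-c)).round(1))
```

```text
barL [564.5 469.4 107. ] [-30.3  44.6]
barR [558.3 386.  107. ] [-27.4 -39. ]
tab L [498.6 448.8 118. ] [-93.6  17.1]
tab R [494.8 417.3 118. ] [-94.  -14.7]
lidFL [517.  493.1  76. ] [-80.1  63.1]
lidBL [679.9 475.5  76. ] [83.8 63.1]
hookbackL [526.6 441.   82. ] [-64.9  12.3]
tcp [518.1 427.8   0. ] [-71.9  -1.8]
```

{"name": "drive_tool", "arguments": {"motion": [[0.001,0.001,-0.022,0,0,0],[0,0,-0.022,0,0,0],[0,0,-0.022,0,0,0],[0,0,0,0,0,0],[0,0,0,0,0,0]]}}

```text
t: 3.63
eef_pos: [519.4, 428.8, 113.8]
ee_rot: [34.3, 90.0, 28.0]
contact_force: [-0.1, -1.4, 0.4]
width: 0.0
```

{"name": "drive_tool", "arguments": {"motion": [[-0.008,0.001,0,0,0,0],[-0.008,0.001,0,0,0,0],[-0.008,0.001,0,0,0,0],[-0.008,0.001,0,0,0,0],[-0.008,0.001,0,0,0,0],[-0.008,0.001,0,0,0,0],[-0.008,0.001,0,0,0,0],[-0.008,0.001,0,0,0,0],[-0.008,0,0,0,0,0],[0,0,0,0,0,0]]}}

```text
t: 4.47
eef_pos: [444.8, 436.8, 112.2]
ee_rot: [-146.2, 89.9, -152.4]
contact_force: [-0.3, -0.3, 0.2]
width: -0.1
```

Run:
```python
from workcell import arm
import cv2,numpy as np
for n in ["side","wrist"]:
    f=arm.grab_frame(n); cv2.imwrite(f"pics/{n}2.png",f["color"]); np.savez(f"pics/{n}2.npz",mtx=f["mtx"],T=f["T"])
a=cv2.imread("pics/side2.png")[205:345,205:345]; b=cv2.imread("pics/wrist2.png")
cv2.imwrite("pics/z4.png",np.hstack([cv2.resize(a,(400,400)),cv2.resize(b,(400,300))[:,:] if 0 else cv2.copyMakeBorder(cv2.resize(b,(400,300)),0,100,0,0,0)]))
s=arm.sense();print(s['eef_pos'],s['contact_force'])
```

```text
[446.49369946 436.89973337 112.38422641] [ 0.75606002 -0.03776323  0.32448294]
```

View pics/z4.png

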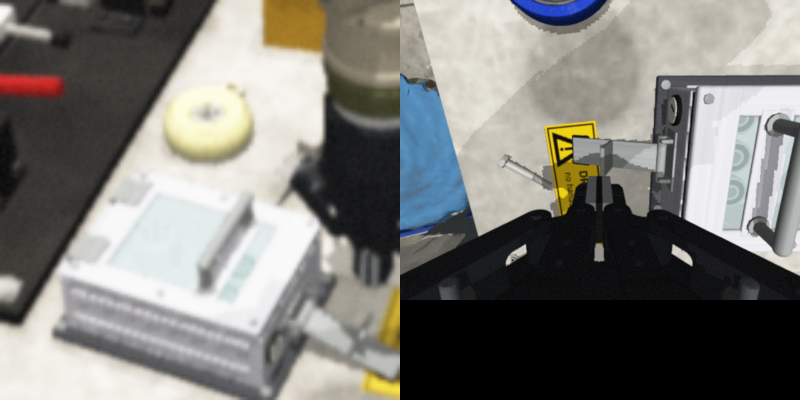

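The clip hangs forward and down: its tab shows over the label at about (590,150) in the wrist half of the picture. Now up, open and over the bar.

{"name": "drive_tool", "arguments": {"motion": [[0,0,0.037,0,0,0],[0,0,0.037,0,0,0],[0.029,-0.0026,0,0,0,0],[0.029,-0.0026,0,0,0,0],[0.029,-0.0026,0,0,0,0],[0.0275,-0.0026,0,0,0,0],[0,0,0,0,0,0],[0,0,0,0,0,0],[0,0,0,0,0,0]], "hand": 0.0854}}

```text
t: 5.32
eef_pos: [561.2, 426.1, 185.7]
ee_rot: [-150.2, 89.9, -156.4]
contact_force: [-1.1, 0.2, -0.1]
width: 85.3
```

Run:
```python
from workcell import arm
import cv2,numpy as np
for n in ["wrist"]:
    f=arm.grab_frame(n); cv2.imwrite(f"pics/{n}3.png",f["color"]); np.savez(f"pics/{n}3.npz",mtx=f["mtx"],T=f["T"])
s=arm.sense();print(s['eef_pos'],s['contact_force'],s['width'])
```

```text
[560.67346527 426.35337475 186.02562839] [-0.352153    0.6122661  -0.51738688] 85.01075961223849
```

View pics/wrist3.png

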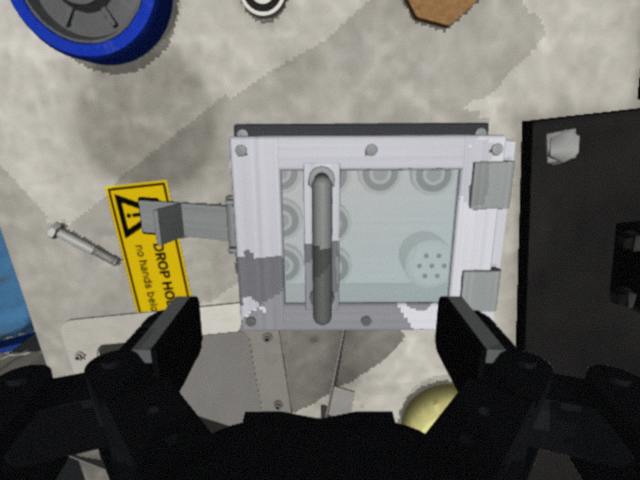

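The bar is at column 321, within 1 mm of centre between the jaws, and the clip is down. Descending.

{"name": "drive_tool", "arguments": {"motion": [[0.0005,0,-0.021,0,0,0],[0,0,-0.021,0,0,0],[0,0,-0.02,0,0,0],[0,0,-0.02,0,0,0],[0,0,0,0,0,0],[0,0,0,0,0,0]], "hand": 0.05}}

```text
t: 5.87
eef_pos: [559.9, 426.3, 103.6]
ee_rot: [-142.8, 89.8, -149.0]
contact_force: [-0.2, 0.3, 0.0]
width: 49.6
```

{"name": "drive_tool", "arguments": {"motion": [[0,0,0,0,0,0],[0,0,0,0,0,0],[0,0,0,0,0,0],[0,0,0,0,0,0],[0,0,0,0,0,0],[0,0,0,0,0,0],[0,0,0,0,0,0]], "hand": 0.0}}

```text
t: 6.45
eef_pos: [563.1, 427.0, 106.4]
ee_rot: [34.2, 89.8, 27.9]
contact_force: [1.2, -0.8, 6.4]
width: 8.6
```

Run:
```python
from workcell import arm
import cv2,numpy as np
for n in ["side","wrist"]:
    f=arm.grab_frame(n); cv2.imwrite(f"pics/{n}4.png",f["color"]); np.savez(f"pics/{n}4.npz",mtx=f["mtx"],T=f["T"])
a=cv2.imread("pics/side4.png")[205:345,205:345]; b=cv2.imread("pics/wrist4.png")
cv2.imwrite("pics/z5.png",np.hstack([cv2.resize(a,(400,400)),cv2.copyMakeBorder(cv2.resize(b,(400,300)),0,100,0,0,0)]))
s=arm.sense();print(s['eef_pos'],s['contact_force'],s['moment'],s['width'])
```

```text
[563.11934821 427.01516836 106.38752871] [0.13787919 0.19668354 6.28826553] [ 0.00243032 -0.20661576  0.07161727] 8.71937003768008
```

View pics/z5.png

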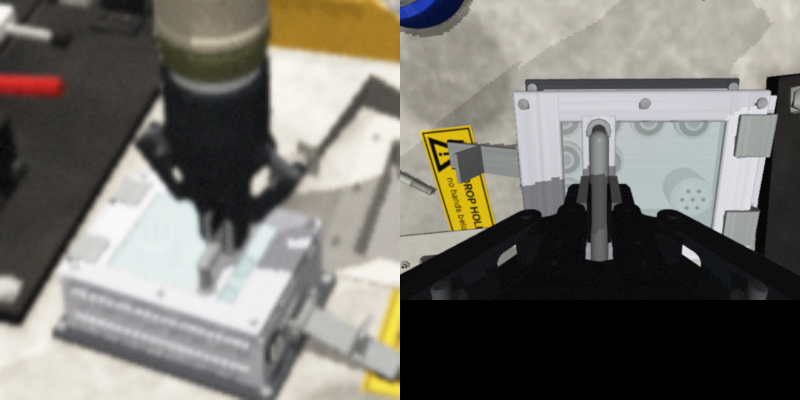

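The bar is gripped: width is 8.7 mm, the jaws settled about 2.5 mm further in x and z, and the bar runs between the fingers. The arm gives roughly 2.5 N/mm, so I lift slowly.

{"name": "drive_tool", "arguments": {"motion": [[0.0005,0,0.001,0,0,0],[0.0005,0,0.001,0,0,0],[0.0005,0,0.001,0,0,0],[0.0005,0,0.001,0,0,0],[0,0,0.001,0,0,0],[0,0,0,0,0,0],[0,0,0,0,0,0]]}}

```text
t: 7.13
eef_pos: [563.2, 426.9, 106.7]
ee_rot: [-171.5, 89.9, -177.7]
contact_force: [3.3, 5.5, -10.8]
width: 8.4
```

{"name": "drive_tool", "arguments": {"motion": [[0,0,0.0007,0,0,0],[0,0,0.0007,0,0,0],[0,0,0.0006,0,0,0],[0,0,0,0,0,0],[0,0,0,0,0,0],[0,0,0,0,0,0]]}}

```text
t: 7.63
eef_pos: [563.2, 426.9, 106.9]
ee_rot: [-163.2, 89.8, -169.4]
contact_force: [6.3, 7.3, -19.2]
width: 9.1
```

{"name": "drive_tool", "arguments": {"motion": [[0,0,0.0007,0,0,0],[0,0,0.0007,0,0,0],[0,0,0.0006,0,0,0],[0,0,0,0,0,0],[0,0,0,0,0,0],[0,0,0,0,0,0]]}}

```text
t: 8.13
eef_pos: [563.2, 426.9, 107.1]
ee_rot: [-160.3, 89.7, -166.5]
contact_force: [8.8, 9.1, -26.1]
width: 8.4
```

{"name": "drive_tool", "arguments": {"motion": [[0,0,0.0007,0,0,0],[0,0,0.0007,0,0,0],[0,0,0.0006,0,0,0],[0,0,0,0,0,0],[0,0,0,0,0,0],[0,0,0,0,0,0]]}}

```text
t: 8.63
eef_pos: [565.2, 426.7, 113.8]
ee_rot: [20.0, 89.9, 13.8]
contact_force: [7.7, 4.9, -8.4]
width: 8.1
```

Run:
```python
from workcell import arm
import cv2,numpy as np
for n in ["side","wrist"]:
    f=arm.grab_frame(n); cv2.imwrite(f"pics/{n}5.png",f["color"])
a=cv2.imread("pics/side5.png")[245:345,225:325]; b=cv2.imread("pics/wrist5.png")
cv2.imwrite("pics/z6.png",np.hstack([cv2.resize(a,(400,400)),cv2.copyMakeBorder(cv2.resize(b,(400,300)),0,100,0,0,0)]))
s=arm.sense();print({k:np.round(v,2) for k,v in s.items()})
```

```text
{'t': np.float64(8.73), 'q': array([ 3.0580e+01,  3.6160e+01,  1.2380e+01,  6.6150e+01, -2.0000e-02,
        1.2682e+02]), 'dq': array([ 0.01, -0.12,  0.  ,  0.13,  0.07, -0.03]), 'joint_torque': array([  0.85, -68.58,  27.82,   3.37,  -0.12,   0.07]), 'eef_pos': array([565.14, 426.74, 113.89]), 'ee_rot': array([21.42, 89.92, 15.18]), 'contact_force': array([ 7.74,  3.55, -8.46]), 'moment': array([ 0.85, -1.13,  0.04]), 'width': np.float64(8.21)}
```

View pics/z6.png

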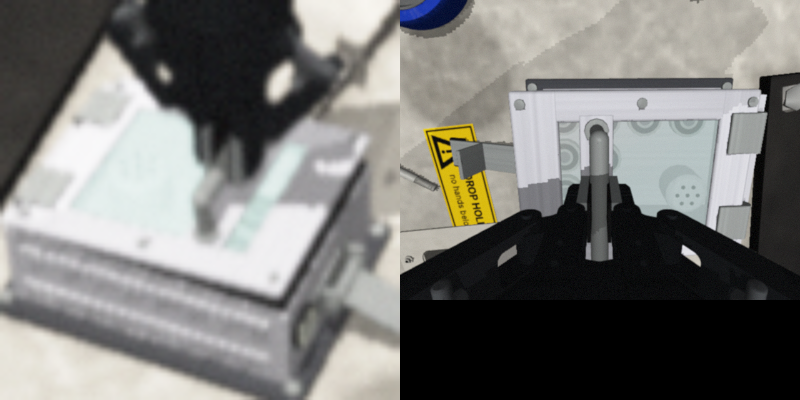

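The lid broke free: the tool rose 7.4 mm (about 0.067 rad) and a dark gap shows along the front edge. I now raise it to about 0.12 rad, following the arc.

{"name": "drive_tool", "arguments": {"motion": [[0.0005,0.0002,0.0006,0,0.5,0],[0.0005,0.0002,0.0006,0,0.5,0],[0.0005,0.0002,0.0006,0,0.5,0],[0.0005,0.0002,0.0006,0,0.5,0],[0.0005,0.0002,0.0006,0,0.5,0],[0.0005,0,0.0006,0,0.5,0],[0,0,0.0006,0,0,0],[0,0,0.0006,0,0,0],[0,0,0,0,0,0],[0,0,0,0,0,0]]}}

```text
t: 9.57
eef_pos: [567.5, 426.7, 119.4]
ee_rot: [-172.1, 87.0, -178.4]
contact_force: [7.3, -1.4, -8.4]
width: 8.0
```

{"name": "drive_tool", "arguments": {"motion": [[0,0,0,0,0,0],[0,0,0,0,0,0],[0,0,0,0,0,0],[0,0,0,0,0,0]]}}

```text
t: 9.9
eef_pos: [567.4, 426.6, 119.4]
ee_rot: [-172.1, 87.0, -178.4]
contact_force: [6.6, -0.8, -7.9]
width: 8.7
```

Run:
```python
from workcell import arm
import cv2,numpy as np
for n in ["side","scene","wrist"]:
    f=arm.grab_frame(n); cv2.imwrite(f"pics/{n}6.png",f["color"]); np.savez(f"pics/{n}6.npz",mtx=f["mtx"],T=f["T"])
a=cv2.imread("pics/side6.png")[245:345,225:325]; b=cv2.imread("pics/scene6.png")[230:330,220:320]
cv2.imwrite("pics/z7.png",np.hstack([cv2.resize(a,(400,400),interpolation=2),cv2.resize(b,(400,400),interpolation=2)]))
s=arm.sense();print({k:np.round(v,2) for k,v in s.items()})
```

```text
{'t': np.float64(10.05), 'q': array([ 29.9 ,  38.41,  17.12,  71.32,   1.4 , 126.13]), 'dq': array([-0.03, -0.03,  0.13,  0.08, -0.03,  0.05]), 'joint_torque': array([ 3.470e+00, -7.092e+01,  2.946e+01,  2.670e+00,  1.140e+00,
        7.000e-02]), 'eef_pos': array([567.43, 426.61, 119.42]), 'ee_rot': array([-172.1 ,   87.04, -178.36]), 'contact_force': array([ 7.82, -0.94, -8.37]), 'moment': array([-0.09, -1.14,  0.07]), 'width': np.float64(8.76)}
```

View pics/z7.png

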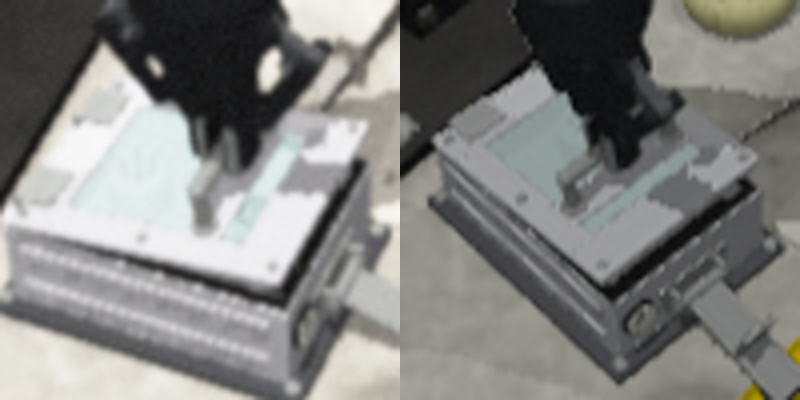

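View pics/wrist6.png

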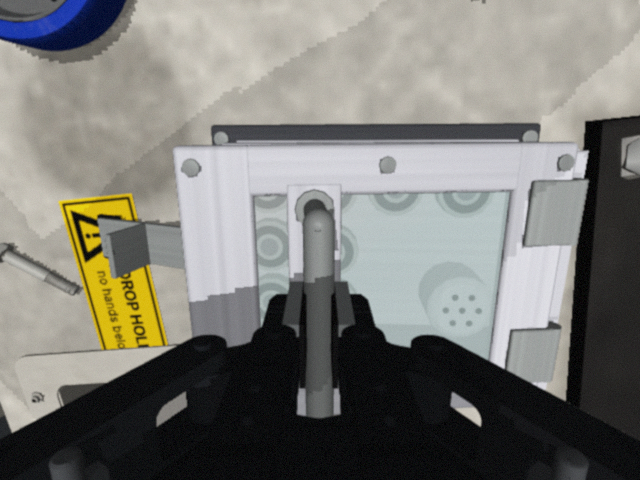

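Run:
```python
from h import *
s,i=cam("scene6"),cam("side6")
cv=lambda p,o:((p[0]+.5)/4-.5+o[0],(p[1]+.5)/4-.5+o[1])
for n,a,b in [("FL",(209,281),(276,285)),("FR",(358,153),(367,123))]:
    print(n,*tri([ray(s,cv(a,(220,230))),ray(i,cv(b,(225,245)))]))
```

```text
FL [519.72179661 482.58344827  80.16004833] [np.float64(1.0242926239877566), np.float64(1.024292623987883)]
FR [504.34552273 367.10510187  94.90821516] [np.float64(0.29553998073803034), np.float64(0.2955399807380045)]
```

Corner picks at this zoom are too noisy (4 mm and 19 mm of rise). I'll pick again on larger crops of the same views, shut and open.

Run:
```python
import cv2,numpy as np
def z(f,x,y):
    a=cv2.imread(f)[y:y+40,x:x+40]; return cv2.resize(a,(400,400),interpolation=cv2.INTER_CUBIC)
cv2.imwrite("pics/zFL.png",np.hstack([z("pics/scene0.png",252,283),z("pics/scene6.png",252,283)]))
cv2.imwrite("pics/zFLs.png",np.hstack([z("pics/side0.png",275,298),z("pics/side6.png",275,298)]))
```

```text
(no output)
```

View pics/zFL.png

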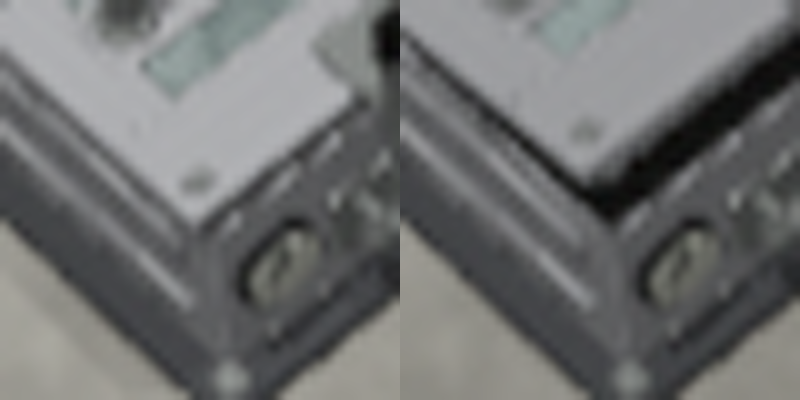

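View pics/zFLs.png

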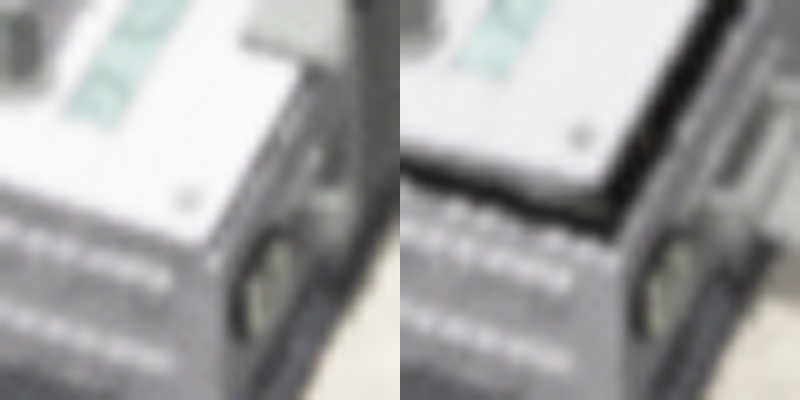

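Run:
```python
from h import *
s,i=cam("scene6"),cam("side6")
cv=lambda p,o:((p[0]+.5)/10-.5+o[0],(p[1]+.5)/10-.5+o[1])
P=[tri([ray(s,cv(a,(252,283))),ray(i,cv(b,(275,298)))]) for a,b in [((198,182),(188,197)),((186,133),(181,135))]]
print(P); d=P[1][0]-P[0][0]; print(d, "angle",d[2]/154)
```

```text
[(array([519.95048464, 484.30113564,  77.95657371]), [np.float64(0.8180143757964348), np.float64(0.8180143757965681)]), (array([520.81013319, 484.74464603,  97.55025902]), [np.float64(0.6503061974190172), np.float64(0.6503061974188725)])]
[ 0.85964855  0.44351039 19.59368531] angle 0.12723172277599293
```

The corner screw rose 19.6 mm, which is about 0.127 rad and agrees with the tool's rise of 13.0 mm (0.12 rad). The reading is steady, so I hand in.

```bash
python3 -c "
from workcell import arm
s=arm.sense();print(s['t'],s['eef_pos'],s['contact_force'],s['width'])
print(arm.job_done())"
```

```text
10.05 [567.43252015 426.61253249 119.42069312] [ 7.82148895 -0.93940508 -8.36867723] 8.763408024048555
the job is handed in; nothing more can be done
None
```

The clip is down, and I handed the job in at 10.05 s with the gripper holding the lid ajar at about 0.12 rad, a gap of roughly 20 mm. The hand-in gives no verdict, so this rests on my own measurements.

I pushed the clip forward with the closed fingers until it dropped, then gripped the lift bar. I pulled up slowly until the seal let go, then followed the lid's arc to the final gap.

**Last checks:**
- **Lid angle:** The tool rose 13.0 mm and moved 4.3 mm back, which gives 0.12 rad. A corner screw triangulated from two cameras rose 19.6 mm, which gives 0.127 rad.
- **Hold:** The tool was still, with the fingers stopped on the bar and about 8 N of downward load.
- **Clip:** The pictures show it hanging forward and down. I did not measure its angle.
- **Bearings and sleeve:** The tool stayed away from the bearings and passed well above the sleeve. I did not measure their positions again at the end.

**What disagreed:**
- **Seal force:** The wrist force read 26 N without the seal giving, and it let go on the next lift, well above the stated 17 N. Some of that was probably sideways load.
- **Corner picks:** My first corner picks put the rise at about 4 mm on one side and 19 mm on the other. They were too coarse, so I used the screw instead.
- **Bar width:** The fingers read 8.7 mm on the 11 mm bar. I took this as the pads giving, though I did not check it. The hold did not slip.

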